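# Tip the plugs into the rinse tray and hold the rinse valve open

## Robot

A 6-joint arm with a two-finger parallel gripper is mounted at the origin on the work surface. World frame = base frame: x ahead of the robot, y to its left, z up, the work surface at z = 0. Lengths are in m, angles in rad, forces in N, time in s.
With the tool pointing down it reaches from about 0.35 to 0.775 m from the base axis. Payload 7.3 kg.
Tool frame: the origin (TCP) lies at the very end of the fingers, on their centre line; the grasp point (between the pads) lies 19 mm behind it (pinch_z is the distance from the TCP to the grasp point, in m); z points along the fingers, y is the line along which they close (so a half turn about z gives the same grasp; the last joint's range is limited). The gripper opens to 92 mm and grips with 3 to 60 N. Pads are 19 mm wide; open, the fingers measure 130 mm over their backs; the gripper's body (75 mm by 190 mm) begins 47 mm behind the grasp point.
Start: joints at [1.077, 0.342, 1.524, -0, 1.275, -0.146], TCP at [0.179, 0.494, 0.227] pointing down, gripper open.
Joint ranges: [-2.53, 2.53], [-0.77, 2.02], [0.04, 2.7], [-1, 4.14], [0.28, 2.66], [-3.11, 3.11]. Speed limits (rad/s): [2.57, 2.57, 3.14, 3.14, 3.14, 3.14].

## Interface

Orientations are given as [roll, pitch, yaw] about the fixed x, y, z axes, in that order (R = Rz(yaw) Ry(pitch) Rx(roll)).
In Python, from cell import * gives the robot as it stands.
- The arm moves only by the tool arm_command, never from a script. Its arguments are lists of equal length, an entry for each row: "fingers": the gripper command: -1 is fully open, 1 is shut, values between are in proportion; "travel": the shift along the tool's x, y, z in m, a list of three; "dr": the turn, a rotation vector about the tool's x, y, z in degrees, a list of three. In form: {"fingers": [fingers, ...], "travel": [[x, y, z], ...], "dr": [[wx, wy, wz], ...]}. A call has 1 to 8 rows; each row is the pose to reach, as a shift and turn from the pose commanded when the call began, along the tool's axes at that moment; what a row does not reach only later rows make up. A row lasts 1/12 s, in which the tool goes at most 41.7 mm and 7.16 degrees, less where a joint would pass 70% of its speed; a pose out of reach is approached as far as the arm can. A call with a gripper value outside its range is refused whole. The fingers move at their own pace and stop on an object; "squeeze" is the grip in N (left out, the last holds). Time passes only in rows, so rows that repeat a pose let the fingers close. It gives the time, the measured TCP pose, the force, the opening and the grip force at its end, in the units of the state.
- observe(): the state, without advancing time (a new reading comes with each control period).
- read_camera(name): name is "side" or "top" or "wrist"; returns a dict with "color" (420x560x3 uint8, blue, green, red), "z_map" (420x560 float32, m along the optical axis (not along the pixel's ray), 0 where there is no reading), "fx", "fy", "cx", "cy" (pixels), "k1" (the pictures are not rectified: a ray, as slopes to the right and down, at radius r is drawn at 1 + k1 r^2 times it, then the intrinsics apply), "R" (3x3) and "t" (3): a world point X has camera coordinates R X + t. Camera axes: x right, y down, z forward; pixel columns grow to the right and rows downward; lengths in m; the calibration is good to about 2 mm. A picture is of the moment at which its call begins.
- hand_in(): hands the job in; it is judged then, once.
The state is a dict: "time": time; "qpos": joint angles; "qvel": joint speeds; "joint_efforts": joint torques, N m; "tool_pos": TCP position; "tool_rot": TCP orientation; "contact_force": force on the tool from outside, world axes, zero at the start; "torque": the same for the moment, N m; "opening": finger opening in m; "grip_force": force on a finger pad.
Only numpy, scipy, OpenCV 4.12 (cv2) and the standard library are available. Lean on these libraries where they do the work, as an engineer would, in place of code of your own. Each camera call takes 0.05 s, during which the arm holds its last target. There are 200 camera calls.

## Task

Tip the steel pot right over by its red crank so that all four pipe plugs drop into the blue tray below it, then stand the pot fully upright again. Then push the orange-gripped lever of the rinse valve forward against its spring until it is at its stop, and finish still holding it there with the gripper's fingers: do not let go. Leave the other things on the table where they are.

Things in the scene. Friction and masses are not known exactly. Their poses are not given: they have to be found in the camera images.
- stand: Fixed rinse stand: blue open tray on the table with two grey upright plates that carry a dark steel tipping pot between them. Origin on the table surface midway between the uprights; x points towards the pouring side, y along the pivot axis, z up. Uprights: 50 mm along x, 175 mm high, outer faces at y = +-91 mm. It may stand on either side of the table and be turned a little.
- tray_in (a point): Centre of the inner floor of the tray, 5 mm above the table; axes as the stand's. The tray is 240 mm (x) by 156 mm (y) outside, 45 mm high, walls 5 mm; it lies under and in front of the pot.
- pot (a joint): Tipping angle of the pot (rad) about a horizontal axis 150 mm above the table, along the stand's y: 0 upright (its lower end stop, as it starts), grows as the mouth goes over towards the stand's +x, end stop at 2.27 (130 degrees, mouth well down). The pot is 90 mm tall, centred on the axis, outer radius 44 mm at the bottom and 58 mm at the rim, wall 4 mm. A stiff pivot (about 0.15 N m of friction) keeps it wherever it is left.
- pot_grip (a point): Middle of the red crank grip of the pot: a round bar of 14 mm diameter, 58 mm long, parallel to the stand's y axis, outside the upright on the -y side (y = -100 to -158 mm), at 65 mm from the pivot axis. It turns rigidly with the pot: at joint 0 it points back (-x) and up, 25 degrees above level; it passes over the top and ends at 25 degrees above level on the +x side. The crank arm, 12 mm thick, is at y = -97 mm, between grip and upright.
- pot_pivot (a point): Point on the pot's pivot axis level (along y) with the middle of the red grip; axes as the stand's. The grip turns about it in the stand's x-z plane.
- valve: Fixed spring-return rinse valve: base plate 110 x 100 x 10 mm, grey hanger post and a brass pivot body (48 mm diameter, axis along y, 125 mm above the table). Origin on the table at the centre of the base plate; x points the way the lever is pushed (forward), z up. It stands on the other side of the table from the stand and may be turned a little.
- lever (a joint): Angle of the valve's lever arm (rad) about the brass body's axis: 0 at rest (leaning back to -x), grows as it swings forward to +x over the top, wound against its stop at 1.2. A spring returns it to 0 whenever it is let go: pushing at the grip takes about 3.5 N at the start and 10 N at the stop.
- lever_grip (a point): Middle of the orange grip of the lever: a round bar of 16 mm diameter, 60 mm long, parallel to the valve's y axis (y = -28 to -88 mm), 110 mm from the pivot axis. At joint 0 it is back and up, 50 degrees above level on the -x side; at the stop 61 degrees above level on the +x side. The aluminium arm, 13 mm thick, is at y = -24 mm.
- lever_pivot (a point): Point on the lever's pivot axis level (along y) with the middle of the orange grip; axes as the valve's.
- plug1: Aluminium pipe plug, about 45 g: hexagon 29 mm across corners and 16 mm high with a 13 mm square head 12 mm high on it. Origin at the centre of its underside. Starts loose on the floor of the pot, 110 mm above the table.
- plug2: Brass pipe plug, about 45 g: hexagon 29 mm across corners and 16 mm high with a 13 mm square head 12 mm high on it. Origin at the centre of its underside. Starts loose on the floor of the pot, 110 mm above the table.
- plug3: Aluminium pipe plug, about 45 g: hexagon 29 mm across corners and 16 mm high with a 13 mm square head 12 mm high on it. Origin at the centre of its underside. Starts loose on the floor of the pot, 110 mm above the table.
- plug4: Brass pipe plug, about 45 g: hexagon 29 mm across corners and 16 mm high with a 13 mm square head 12 mm high on it. Origin at the centre of its underside. Starts loose on the floor of the pot, 110 mm above the table.
- oil_bottle: Amber bottle, 64 mm diameter, 190 mm tall, at the far edge of the table. A bystander, to be left where it is. Origin at its underside, at its centre.
- wrench: Steel wrench, 200 mm long, lying near the robot, on its left. A bystander, to be left where it is. Origin at its underside (for the tools: between handle and head).
- brush: Brush, 180 mm long, lying near the robot, on its right. A bystander, to be left where it is. Origin at its underside (for the tools: between handle and head).
- coupling: Dark steel pipe coupling (ring), 42 mm diameter, 40 mm tall, standing near the robot, in the middle. A bystander, to be left where it is. Origin at its underside, at its centre.
- flange: Red flange lying flat, 90 mm diameter, 16 mm high, near the robot, a little right of the middle. A bystander, to be left where it is. Origin at its underside, at its centre.
- cup: White plastic cup, 80 mm diameter, 90 mm tall, at the right side. A bystander, to be left where it is. Origin at its underside, at its centre.

How it is judged:
By the outcome, as a careful person would: the job done as asked, in the order asked, and still so for the second after the job is handed in, while the arm keeps its last pose, push and grip.
It also fails if it takes over 67 s, if anything falls off the work surface, if the arm or the gripper's body presses on something with over 40 N, if the wrist force passes 120 N, or if a joint passes its speed limit or range.

## Working session

There is one attempt and no reset: what is moved stays moved. The work goes in short steps, Python scripts to look and compute and a tool call to move; the robot and the scene stay as the last step left them, time stands still between calls to the robot, and variables do not carry over. Pictures are saved under pics/ and viewed, at most 10 in all, crops included, and the job is handed in when it is done.

Besides the shell and the picture viewer there is one more tool, called as name(argument=value, ...) on one line, values as JSON. arm_command: Moves the arm, as the interface text tells. Its arguments: {"type":"object","properties":{"fingers":{"type":"array","items":{"type":"number"}},"travel":{"type":"array","items":{"type":"array","items":{"type":"number"}}},"dr":{"type":"array","items":{"type":"array","items":{"type":"number"}}},"squeeze":{"type":"number"}},"required":["fingers","travel","dr"]}

```bash
ls; mkdir -p pics; python3 - <<'E'
from cell import *
import cv2,numpy as np
o=observe();print(o)
for n in("top","side"):
    c=read_camera(n);cv2.imwrite(f"pics/{n}0.png",c["color"])
    np.savez(f"{n}0.npz",**c)
    print(n,c["fx"],c["cx"],c["cy"],c["k1"],c["R"],c["t"])
E
```

```text
pics
{'time': 0.0, 'qpos': array([ 1.07703706e+00,  3.42734982e-01,  1.52503357e+00, -1.69163505e-05,
        1.27537845e+00, -1.45983305e-01]), 'qvel': array([-0.00094451,  0.00164424, -0.00018074, -0.00054849,  0.00175761,
        0.00013489]), 'joint_efforts': array([-1.78647311e-03, -4.31251645e+01, -2.44211268e+01,  7.15040253e-02,
        5.62210358e-02, -1.47780415e-04]), 'tool_pos': array([0.17870355, 0.493214  , 0.22603282]), 'tool_rot': array([-3.14005249e+00, -2.10099874e-04,  2.79382146e+00]), 'contact_force': array([-0.18790996, -0.43253926,  0.40785988]), 'torque': array([-0.03113557,  0.01117118,  0.00494401]), 'grip_force': 0.0, 'opening': 0.0919491749738401}
top 410.5267454467443 280.0862654371943 204.93085776311057 -0.0699221290589044 [[-0.01973083 -0.99967954 -0.0158594 ]
 [-0.98653525  0.02204235 -0.16205661]
 [ 0.16235425  0.01244835 -0.98665401]] [-0.08770254  0.57350598  1.17434313]
side 417.39116075109393 276.84305445500604 208.8985434356147 -0.019675031215502257 [[-0.99245061 -0.12154219 -0.01640967]
 [-0.06060215  0.60230986 -0.79595867]
 [ 0.10662626 -0.78895521 -0.60512851]] [0.54722847 0.19750181 1.10878181]
```

View pics/top0.png

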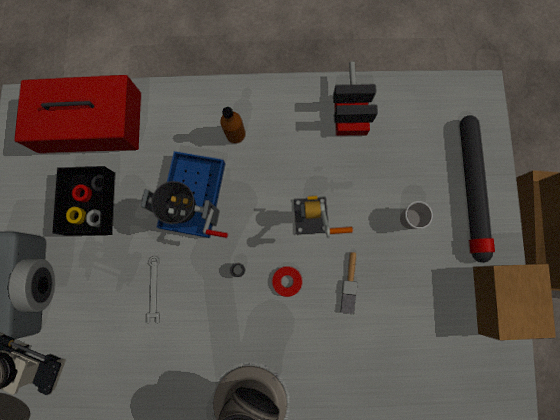

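View pics/side0.png

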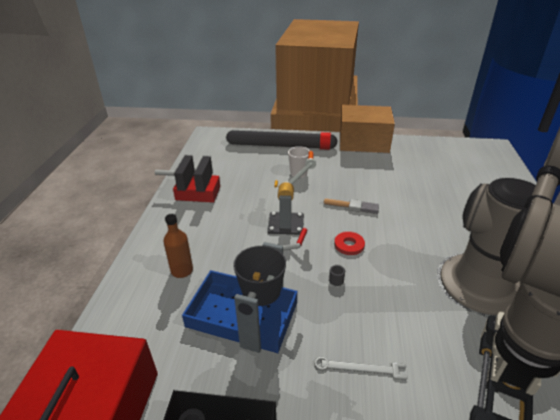

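The top view shows the red crank grip at about (217,234), the pot at (173,203) and the orange lever grip at (341,230). The side view shows them at (302,236), (260,275) and (310,155). Both mechanisms point roughly away from the robot. Next I'll measure the grips.

```bash
cat > h.py <<'E'
import numpy as np,cv2
def ray(c,uv):
    K=np.array([[c["fx"],0,c["cx"]],[0,c["fy"],c["cy"]],[0,0,1.]])
    p=cv2.undistortPoints(np.array(uv,float).reshape(-1,1,2),K,np.array([float(c["k1"]),0,0,0])).reshape(-1,2)
    return -c["R"].T@c["t"],np.c_[p,np.ones(len(p))]
def plane(c,uv,z):
    o,d=ray(c,uv);d=d@c["R"];return o+d*((z-o[2])/d[:,2])[:,None]
def depth(c,uv):
    o,d=ray(c,uv);uv=np.array(uv).astype(int);z=c["z_map"][uv[:,1],uv[:,0]]
    k=z>0;return (d[k]*z[k][:,None])@c["R"]+o
def mask(c,lo,hi,box):
    m=cv2.inRange(cv2.cvtColor(c["color"],cv2.COLOR_BGR2HSV),lo,hi);x0,y0,x1,y1=box
    k=np.zeros_like(m);k[y0:y1,x0:x1]=m[y0:y1,x0:x1]
    v,u=np.nonzero(k);return np.c_[u,v]
def bar(uv):
    (cx,cy),(w,h),a=cv2.minAreaRect(uv.astype(np.float32));b=cv2.boxPoints(((cx,cy),(w,h),a))
    e=[(b[i]+b[(i+1)%4])/2 for i in range(4)]
    i=0 if np.linalg.norm(e[0]-e[2])>np.linalg.norm(e[1]-e[3]) else 1
    return np.array([e[i],e[i+2]])
E
python3 - <<'E'
from h import *
for n,bx in(("top",[((0,150,60),(5,255,255),(200,226,235,245),.1775),((6,150,80),(18,255,255),(328,222,356,238),.209)]),
            ("side",[((0,150,60),(5,255,255),(293,225,312,246),.1775),((3,150,80),(18,255,255),(300,148,318,162),.209)])):
    c=np.load(n+"0.npz")
    for lo,hi,b,z in bx:
        uv=mask(c,lo,hi,b);e=bar(uv);P=plane(c,e,z);D=depth(c,uv)
        d=P[1]-P[0]
        print(n,len(uv),e.round(1).tolist(),P.round(4).tolist(),"mid",P.mean(0).round(4),"len",np.linalg.norm(d),"yaw(bar)",np.degrees(np.arctan2(d[1],d[0])),"depth med",np.median(D,0).round(3))
c=np.load("top0.npz")
uv=mask(c,(100,120,40),(125,255,255),(150,140,235,245));r=cv2.minAreaRect(uv.astype(np.float32));b=cv2.boxPoints(r)
print("tray",b.round(1).tolist(),plane(c,b,.04).round(4).tolist())
E
```

```text
top 80 [[205.8000030517578, 231.5], [226.8000030517578, 235.0]] [[0.4835, 0.0958, 0.1775], [0.4731, 0.04, 0.1775]] mid [0.4783 0.0679 0.1775] len 0.0567710607763623 yaw(bar) -100.52582476236732 depth med [0.478 0.065 0.183]
top 125 [[352.1000061035156, 229.3000030517578], [329.8999938964844, 230.8000030517578]] [[0.4777, -0.2838, 0.209], [0.4752, -0.227, 0.209]] mid [ 0.4765 -0.2554  0.209 ] len 0.056806474777945225 yaw(bar) 92.52354180093435 depth med [ 0.476 -0.255  0.215]
side 66 [[304.29998779296875, 228.6999969482422], [298.5, 242.39999389648438]] [[0.4761, 0.0353, 0.1775], [0.4864, 0.0867, 0.1775]] mid [0.4813 0.061  0.1775] len 0.05236703691576754 yaw(bar) 78.74283177773785 depth med [0.481 0.069 0.186]
side 27 [[310.0, 151.0], [310.0, 157.0]] [[0.4826, -0.295, 0.209], [0.4805, -0.259, 0.209]] mid [ 0.4816 -0.277   0.209 ] len 0.036016073673882994 yaw(bar) 93.35249411214187 depth med [ 0.48  -0.258  0.218]
tray [[156.5, 227.3000030517578], [172.89999389648438, 149.10000610351562], [225.0, 160.10000610351562], [208.5, 238.1999969482422]] [[0.513, 0.2719, 0.04], [0.7547, 0.2278, 0.04], [0.7153, 0.0659, 0.04], [0.4773, 0.1144, 0.04]]
```

arm_command(fingers=[-1, -1, -1, -1, -1, -1, -1, -1], travel=[[0, 0, -0.04], [-0.03, -0.02, -0.07], [-0.06, -0.04, -0.1], [-0.09, -0.06, -0.1], [-0.12, -0.08, -0.1], [-0.15, -0.105, -0.1], [-0.18, -0.125, -0.1], [-0.21, -0.15, -0.1]], dr=[[0, 0, 5], [0, 0, 10], [0, 0, 16], [0, 0, 22], [0, 0, 28], [0, 0, 34], [0, 0, 40], [0, 0, 40]])

```text
time: 0.77
tool_pos: [0.3258, 0.2796, 0.3265]
tool_rot: [3.141, -0.0, 2.09]
contact_force: [0.8, -0.5, 0.5]
opening: 0.0924
grip_force: 0.0
```

```bash
cat >> h.py <<'E'
from scipy.spatial.transform import Rotation as Ro
def go(s,pos,yaw,pitch=0):
    """shift/turn in tool axes from state s to a pose: tool down at yaw (deg)"""
    A=Ro.from_euler('xyz',s["tool_rot"]);B=Ro.from_euler('xyz',[180,pitch,yaw],degrees=True)
    print("at",s["time"].round(2),s["tool_pos"].round(4),np.degrees(s["tool_rot"]).round(1))
    print("travel",(A.inv().apply(np.array(pos)-s["tool_pos"])).round(4),"dr",np.degrees((A.inv()*B).as_rotvec()).round(1))
E
python3 - <<'E'
from cell import *
from h import *
go(observe(),[.4785,.066,.29],79.5)
E
```

```text
Traceback (most recent call last):
  File "h.py", line 24, in go
    print("at",s["time"].round(2),s["tool_pos"].round(4),np.degrees(s["tool_rot"]).round(1))
               ^^^^^^^^^^^^^^^
AttributeError: 'float' object has no attribute 'round'
```

```bash
sed -i 's/s\["time"\].round(2)/s["time"]/' h.py
python3 - <<'E'
from cell import *
from h import *
go(observe(),[.4785,.066,.29],79.5)
E
```

```text
at 0.7667 [0.3258 0.2796 0.3265] [180.   -0.  119.8]
travel [-0.2612  0.0265  0.0365] dr [ 0.  -0.  40.3]
```

arm_command(fingers=[-1, -1, -1, -1, -1, -1, -1, -1], travel=[[-0.035, 0.004, 0], [-0.07, 0.008, 0], [-0.105, 0.012, 0], [-0.145, 0.016, 0], [-0.185, 0.02, 0.01], [-0.225, 0.024, 0.025], [-0.261, 0.0265, 0.0365], [-0.261, 0.0265, 0.0365]], dr=[[0, 0, 6], [0, 0, 12], [0, 0, 18], [0, 0, 24], [0, 0, 30], [0, 0, 36], [0, 0, 40.3], [0, 0, 40.3]])

```text
time: 1.43
tool_pos: [0.4807, 0.0633, 0.2869]
tool_rot: [-3.138, 0.003, 1.383]
contact_force: [-0.6, 0.1, -0.4]
opening: 0.0914
grip_force: 0.0
```

```bash
python3 - <<'E'
from cell import *
from h import *
s=observe();go(s,[.4785,.066,.1585],79.5);print(s["qpos"])
c=read_camera("wrist");np.savez("w0.npz",**c);cv2.imwrite("pics/w0.png",c["color"])
uv=mask(c,(0,150,50),(6,255,255),(0,0,560,420));n,l,st,ce=cv2.connectedComponentsWithStats(cv2.inRange(cv2.cvtColor(c["color"],cv2.COLOR_BGR2HSV),(0,150,50),(6,255,255)))
print(st[st[:,4]>100])
E
```

```text
at 1.4333 [0.4807 0.0633 0.2869] [-179.8    0.2   79.2]
travel [ 0.0026 -0.0022  0.1284] dr [-0.2  0.2 -0.3]
[-0.02591268  0.22759098  1.51590117 -0.00216164  1.40220283  0.16231395]
[[     0      0    560    420 232959]
 [   274    165     14     63    867]
 [   194    283     56     32   1374]]
```

View pics/w0.png

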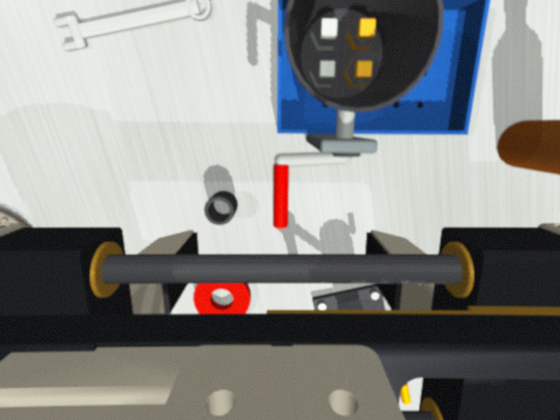

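The wrist view shows the red grip at columns 274–288 and rows 165–228, between the open fingers. The four plugs are in the pot at about (347,47).

```bash
python3 - <<'E'
from cell import *
from h import *
c=np.load("w0.npz")
P=plane(c,bar(mask(c,(0,150,50),(6,255,255),(265,155,300,235))),.1775);d=P[1]-P[0]
print(P.round(4),P.mean(0),np.degrees(np.arctan2(d[1],d[0])))
go(observe(),[*P.mean(0)[:2],.1585],79.5)
E
```

```text
[[0.4846 0.0958 0.1775]
 [0.4738 0.0397 0.1775]] [0.47918063 0.06775269 0.1775    ] -100.83930278869128
at 1.4833 [0.4795 0.0657 0.2881] [-1.798e+02  1.000e-01  7.950e+01]
travel [ 0.0021 -0.0002  0.1296] dr [-0.2  0.1 -0. ]
```

arm_command(fingers=[-1, -1, -1, -1, -1, -1, -0.5, 0], travel=[[0, 0, 0.025], [0, 0, 0.055], [0, 0, 0.085], [0, 0, 0.11], [0, 0, 0.13], [0, 0, 0.13], [0, 0, 0.13], [0, 0, 0.13]], dr=[[0, 0, 0], [0, 0, 0], [0, 0, 0], [0, 0, 0], [0, 0, 0], [0, 0, 0], [0, 0, 0], [0, 0, 0]], squeeze=20)

```text
time: 2.15
tool_pos: [0.4797, 0.0689, 0.1617]
tool_rot: [3.139, -0.001, 1.393]
contact_force: [0.5, -0.1, 0.7]
opening: 0.0827
grip_force: 0.0
```

arm_command(fingers=[0.4, 1, 1, 1, 1, 1, 1, 1], travel=[[0, 0, 0], [0, 0, 0], [0, 0, 0], [0, 0, 0], [0, 0, 0], [0, 0, 0], [0, 0, 0], [0, 0, 0]], dr=[[0, 0, 0], [0, 0, 0], [0, 0, 0], [0, 0, 0], [0, 0, 0], [0, 0, 0], [0, 0, 0], [0, 0, 0]])

```text
time: 2.82
tool_pos: [0.4789, 0.0684, 0.1602]
tool_rot: [-3.142, -0.0, 1.392]
contact_force: [-0.1, -0.5, 0.2]
opening: 0.0296
grip_force: 0.0
```

arm_command(fingers=[1, 1, 1, 1, 1, 1], travel=[[0, 0, 0], [0, 0, 0], [0, 0, 0], [0, 0, 0], [0, 0, 0], [0, 0, 0]], dr=[[0, 0, 0], [0, 0, 0], [0, 0, 0], [0, 0, 0], [0, 0, 0], [0, 0, 0]])

```text
time: 3.32
tool_pos: [0.4807, 0.0681, 0.1604]
tool_rot: [3.138, -0.0, 1.392]
contact_force: [4.8, -0.5, -3.9]
opening: 0.0135
grip_force: 20.0
```

```bash
python3 - <<'E'
import numpy as np
def arc(r,a):
    a=np.radians(a)
    return np.c_[np.cos(a)-np.cos(a[0]),-(np.sin(a)-np.sin(a[0]))]*r
for a,b in((155,115),(115,70),(70,25)):
    print(a,b,arc(.065,np.linspace(a,b,9))[1:].round(4).tolist());print("back",arc(.065,np.linspace(b,a,9))[1:].round(4).tolist())
print("lever",arc(.11,np.linspace(130,61,17))[1:].round(4).tolist())
E
```

```text
155 115 [[0.0026, -0.005], [0.0057, -0.0098], [0.0091, -0.0143], [0.0129, -0.0185], [0.0171, -0.0223], [0.0216, -0.0258], [0.0264, -0.0288], [0.0314, -0.0314]]
back [[-0.005, 0.0026], [-0.0098, 0.0057], [-0.0143, 0.0091], [-0.0185, 0.0129], [-0.0223, 0.0171], [-0.0258, 0.0216], [-0.0288, 0.0264], [-0.0314, 0.0314]]
115 70 [[0.0059, -0.0024], [0.012, -0.0042], [0.0183, -0.0054], [0.0246, -0.006], [0.031, -0.006], [0.0374, -0.0053], [0.0436, -0.0041], [0.0497, -0.0022]]
back [[-0.0061, -0.0019], [-0.0123, -0.0032], [-0.0187, -0.0038], [-0.0251, -0.0039], [-0.0314, -0.0033], [-0.0377, -0.0021], [-0.0438, -0.0002], [-0.0497, 0.0022]]
70 25 [[0.0059, 0.0025], [0.0115, 0.0055], [0.0168, 0.0091], [0.0217, 0.0132], [0.0262, 0.0177], [0.0302, 0.0226], [0.0337, 0.028], [0.0367, 0.0336]]
back [[-0.003, -0.0056], [-0.0065, -0.011], [-0.0105, -0.0159], [-0.015, -0.0205], [-0.0199, -0.0245], [-0.0252, -0.0281], [-0.0308, -0.0311], [-0.0367, -0.0336]]
lever [[0.0065, -0.0051], [0.0134, -0.0097], [0.0207, -0.0137], [0.0282, -0.0172], [0.0359, -0.0201], [0.0439, -0.0224], [0.052, -0.0241], [0.0602, -0.0252], [0.0684, -0.0257], [0.0767, -0.0256], [0.0849, -0.0248], [0.0931, -0.0234], [0.1011, -0.0214], [0.109, -0.0189], [0.1167, -0.0157], [0.124, -0.0119]]
```

arm_command(fingers=[1, 1, 1, 1, 1, 1, 1, 1], travel=[[0, 0.0026, -0.005], [0, 0.0057, -0.0098], [0, 0.0091, -0.0143], [0, 0.0129, -0.0185], [0, 0.0171, -0.0223], [0, 0.0216, -0.0258], [0, 0.0264, -0.0288], [0, 0.0314, -0.0314]], dr=[[0, 0, 0], [0, 0, 0], [0, 0, 0], [0, 0, 0], [0, 0, 0], [0, 0, 0], [0, 0, 0], [0, 0, 0]])

```text
time: 3.98
tool_pos: [0.5067, 0.0629, 0.1925]
tool_rot: [-3.134, 0.001, 1.393]
contact_force: [-14.1, -0.7, 9.9]
opening: 0.0134
grip_force: 20.0
```

```bash
python3 - <<'E'
from cell import *
s=observe();print(s["tool_pos"],s["tool_rot"],s["contact_force"],s["torque"],s["opening"],s["grip_force"])
E
```

```text
[0.50670398 0.06289935 0.19249079] [-3.13422548e+00  1.40162091e-03  1.39276433e+00] [-14.07182874  -0.70024597   9.89708242] [-0.19050526  2.63026046 -0.08792809] 0.013447097377962918 19.975503981113434
```

arm_command(fingers=[1, 1, 1, 1, 1, 1, 1, 1], travel=[[0, 0.006, -0.0035], [0, 0.012, -0.006], [0, 0.0183, -0.0074], [0, 0.0246, -0.008], [0, 0.031, -0.008], [0, 0.0374, -0.0073], [0, 0.0436, -0.0061], [0, 0.0497, -0.0042]], dr=[[0, 0, 0], [0, 0, 0], [0, 0, 0], [0, 0, 0], [0, 0, 0], [0, 0, 0], [0, 0, 0], [0, 0, 0]])

```text
time: 4.65
tool_pos: [0.5581, 0.0534, 0.1971]
tool_rot: [-3.14, 0.001, 1.392]
contact_force: [-7.2, -3.5, 3.0]
opening: 0.0135
grip_force: 20.0
```

arm_command(fingers=[1, 1, 1, 1, 1, 1, 1, 1], travel=[[0, 0.0059, 0.0025], [0, 0.0115, 0.0055], [0, 0.0168, 0.0091], [0, 0.0217, 0.0132], [0, 0.0262, 0.0177], [0, 0.0302, 0.0226], [0, 0.0337, 0.028], [0, 0.0367, 0.0336]], dr=[[0, 0, 0], [0, 0, 0], [0, 0, 0], [0, 0, 0], [0, 0, 0], [0, 0, 0], [0, 0, 0], [0, 0, 0]])

```text
time: 5.32
tool_pos: [0.5946, 0.0466, 0.1633]
tool_rot: [-3.141, 0.001, 1.392]
contact_force: [-5.8, -4.4, 4.4]
opening: 0.0132
grip_force: 20.0
```

```bash
python3 - <<'E'
from cell import *
from h import *
s=observe();print(s["contact_force"],s["torque"],s["opening"],s["grip_force"])
# grip target at end of travel
a=np.radians(-10.5);ux=np.array([np.cos(a),np.sin(a),0])
g=np.array([.4795,.0662,.1775]);print("expected tcp",g+ux*2*.065*np.cos(np.radians(25))-[0,0,.019]);go(s,g,79.5)
a=read_camera("side")["color"][170:370,160:360];b=read_camera("top")["color"][130:270,130:270]
cv2.imwrite("pics/tip.png",np.hstack([cv2.resize(a,(400,400)),cv2.resize(b,(400,400))]))
E
```

```text
[-5.75785031 -4.44283682  4.37312762] [-0.67515166  1.16591221 -0.15555812] 0.013185123186981574 20.023063123226166
expected tcp [0.59534711 0.04472901 0.1585    ]
at 5.3167 [0.5946 0.0466 0.1633] [-1.80e+02  1.00e-01  7.98e+01]
travel [-0.0012 -0.1167 -0.0141] dr [-0.   0.1  0.3]
```

View pics/tip.png

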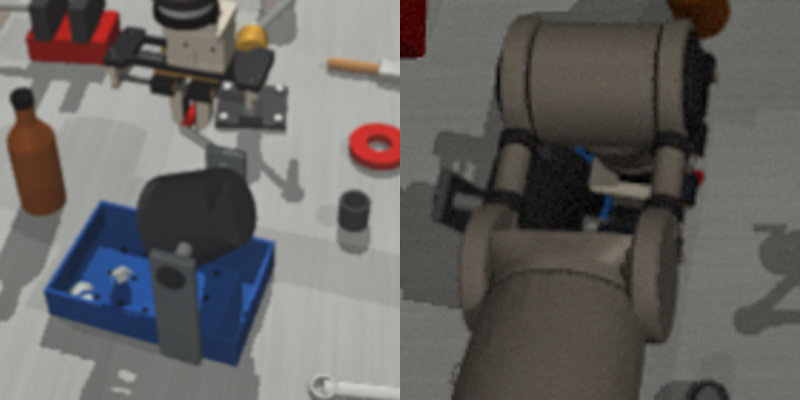

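The pot is tipped nearly over. Two aluminium plugs are in the tray, at (85,290) and (122,275) in the left panel, and the brass ones are hidden. I'll press on to the end stop and dwell there.

arm_command(fingers=[1, 1, 1, 1, 1, 1, 1, 1], travel=[[0, 0.001, 0.003], [0, 0.002, 0.006], [0, 0.002, 0.008], [0, 0.002, 0.008], [0, 0.002, 0.008], [0, 0.002, 0.008], [0, 0.002, 0.008], [0, 0.002, 0.008]], dr=[[0, 0, 0], [0, 0, 0], [0, 0, 0], [0, 0, 0], [0, 0, 0], [0, 0, 0], [0, 0, 0], [0, 0, 0]])

```text
time: 6.08
tool_pos: [0.5967, 0.0464, 0.1579]
tool_rot: [3.139, 0.001, 1.392]
contact_force: [-9.4, -4.9, 16.4]
opening: 0.0133
grip_force: 20.0
```

```bash
python3 - <<'E'
from cell import *
from h import *
c=read_camera("wrist");cv2.imwrite("pics/w1.png",c["color"])
E
```

```text
(no output)
```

View pics/w1.png

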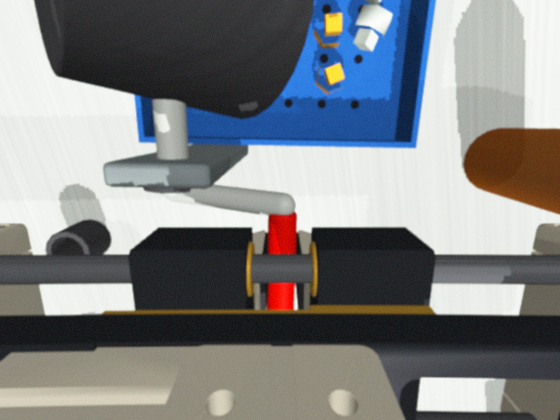

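The two brass plugs, at (333,22) and (333,73), and the aluminium ones at (370,25) are in the tray, and the pot is at its stop. Now I'll turn it back upright.

arm_command(fingers=[1, 1, 1, 1, 1, 1, 1, 1], travel=[[0, -0.003, -0.008], [0, -0.0075, -0.015], [0, -0.0115, -0.021], [0, -0.016, -0.0255], [0, -0.021, -0.0295], [0, -0.0262, -0.0331], [0, -0.0318, -0.0361], [0, -0.0377, -0.0386]], dr=[[0, 0, 0], [0, 0, 0], [0, 0, 0], [0, 0, 0], [0, 0, 0], [0, 0, 0], [0, 0, 0], [0, 0, 0]])

```text
time: 6.8
tool_pos: [0.5629, 0.0533, 0.1956]
tool_rot: [3.132, -0.001, 1.392]
contact_force: [7.2, -4.1, 5.3]
opening: 0.0131
grip_force: 20.1
```

arm_command(fingers=[1, 1, 1, 1, 1, 1, 1, 1], travel=[[0, -0.0061, -0.0019], [0, -0.0123, -0.0032], [0, -0.0187, -0.0038], [0, -0.0251, -0.0039], [0, -0.0314, -0.0033], [0, -0.0377, -0.0021], [0, -0.0438, -0.0002], [0, -0.0497, 0.0022]], dr=[[0, 0, 0], [0, 0, 0], [0, 0, 0], [0, 0, 0], [0, 0, 0], [0, 0, 0], [0, 0, 0], [0, 0, 0]])

```text
time: 7.47
tool_pos: [0.512, 0.0638, 0.1921]
tool_rot: [3.137, -0.003, 1.392]
contact_force: [3.9, 2.1, 4.9]
opening: 0.0135
grip_force: 20.0
```

arm_command(fingers=[1, 1, 1, 1, 1, 1, 1, 1], travel=[[0, -0.005, 0.0026], [0, -0.0098, 0.0057], [0, -0.0143, 0.0091], [0, -0.0185, 0.0129], [0, -0.0223, 0.0171], [0, -0.0258, 0.0216], [0, -0.0288, 0.0264], [0, -0.0314, 0.0314]], dr=[[0, 0, 0], [0, 0, 0], [0, 0, 0], [0, 0, 0], [0, 0, 0], [0, 0, 0], [0, 0, 0], [0, 0, 0]])

```text
time: 8.13
tool_pos: [0.4811, 0.0692, 0.1601]
tool_rot: [3.137, -0.002, 1.392]
contact_force: [4.7, 2.6, 3.5]
opening: 0.0133
grip_force: 20.0
```

```bash
python3 - <<'E'
from cell import *
from h import *
s=observe();print(s["contact_force"],s["torque"],s["opening"]);go(s,[.4795,.0675,.1585],79.5)
E
```

```text
[4.65466203 2.56322049 3.49535491] [ 0.24614935 -0.92464816 -0.11023288] 0.013285246865838709
at 8.1333 [0.4811 0.0692 0.1601] [ 1.798e+02 -1.000e-01  7.980e+01]
travel [-0.002  -0.0013  0.0016] dr [ 0.2 -0.1  0.3]
```

Now I'll press down onto the upright stop, then relax and release.

arm_command(fingers=[1, 1, 1, 1, 1], travel=[[0, -0.0005, 0.002], [0, -0.001, 0.005], [0, -0.002, 0.008], [0, -0.002, 0.008], [0, -0.002, 0.008]], dr=[[0, 0, 0], [0, 0, 0], [0, 0, 0], [0, 0, 0], [0, 0, 0]])

```text
time: 8.55
tool_pos: [0.481, 0.0689, 0.1548]
tool_rot: [3.132, -0.002, 1.392]
contact_force: [2.5, -0.1, 21.1]
opening: 0.0134
grip_force: 20.0
```

arm_command(fingers=[0, -1, -1, -1, -1, -1, -1, -1], travel=[[0, 0, 0], [0, 0, 0], [0, 0, 0], [0, 0, 0], [0, 0, 0], [0, 0, 0], [0, 0, 0], [0, 0, 0]], dr=[[0, 0, 0], [0, 0, 0], [0, 0, 0], [0, 0, 0], [0, 0, 0], [0, 0, 0], [0, 0, 0], [0, 0, 0]])

```text
time: 9.22
tool_pos: [0.4778, 0.0686, 0.151]
tool_rot: [-3.141, -0.0, 1.392]
contact_force: [-0.6, -0.0, -0.4]
opening: 0.0615
grip_force: 0.0
```

arm_command(fingers=[-1, -1, -1, -1, -1, -1, -1, -1], travel=[[0, 0, -0.03], [0, 0, -0.065], [0, 0, -0.1], [0, 0, -0.135], [0, 0, -0.16], [-0.02, 0, -0.18], [-0.05, 0, -0.18], [-0.085, 0, -0.18]], dr=[[0, 0, 0], [0, 0, 0], [0, 0, 0], [0, 0, 0], [0, 0, 0], [0, 0, 0], [0, 0, 0], [0, 0, -4]])

```text
time: 9.88
tool_pos: [0.4632, -0.0151, 0.3326]
tool_rot: [3.138, -0.0, 1.465]
contact_force: [-0.1, -0.2, -0.3]
opening: 0.0915
grip_force: 0.0
```

```bash
python3 - <<'E'
from cell import *
from h import *
s=observe();go(s,[.4765,-.258,.31],92.5)
c=read_camera("side");cv2.imwrite("pics/up.png",cv2.resize(c["color"][170:370,160:360],(500,500)))
for n,b in(("side",(285,215,320,255)),("top",(190,215,240,250))):
    c=read_camera(n);uv=mask(c,(0,150,60),(5,255,255),b)
    if len(uv)>10:print(n,len(uv),bar(uv).round(1).tolist(),np.median(depth(c,uv),0).round(3))
c=read_camera("wrist");np.savez("w2.npz",**c);cv2.imwrite("pics/w2.png",c["color"])
E
```

```text
at 9.8833 [ 0.4632 -0.0151  0.3326] [179.8  -0.   83.9]
travel [-0.2401  0.0389  0.0227] dr [ 0.2  0.  -8.6]
side 66 [[304.29998779296875, 228.6999969482422], [298.5, 242.39999389648438]] [0.481 0.069 0.185]
```

View pics/w2.png

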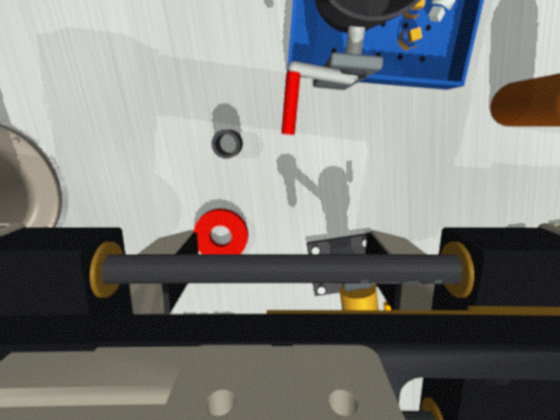

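The side camera shows the red grip in exactly its starting pixels, so the pot is upright. The plugs are in the tray at about (420,15). Now I'll move over the lever.

arm_command(fingers=[-1, -1, -1, -1, -1, -1, -1, -1], travel=[[-0.035, 0.006, 0], [-0.07, 0.012, 0], [-0.105, 0.018, 0], [-0.14, 0.024, 0], [-0.175, 0.03, 0], [-0.21, 0.036, 0.01], [-0.24, 0.039, 0.02], [-0.24, 0.039, 0.0227]], dr=[[0, 0, -2], [0, 0, -4], [0, 0, -6], [0, 0, -8], [0, 0, -8.6], [0, 0, -8.6], [0, 0, -8.6], [0, 0, -8.6]])

```text
time: 10.75
tool_pos: [0.4755, -0.2612, 0.3057]
tool_rot: [-3.139, -0.001, 1.608]
contact_force: [-1.2, -0.3, 0.1]
opening: 0.0917
grip_force: 0.0
```

```bash
python3 - <<'E'
from cell import *
from h import *
c=read_camera("wrist");cv2.imwrite("pics/w3.png",c["color"])
m=cv2.inRange(cv2.cvtColor(c["color"],cv2.COLOR_BGR2HSV),(5,150,80),(18,255,255))
n,l,st,ce=cv2.connectedComponentsWithStats(m);print(st[st[:,4]>100])
s=observe();go(s,[.4765,-.258,.19],92.5)
E
```

```text
[[     0      0    560    420 233777]
 [   277    164     18     67   1130]
 [   197    192     47     11    103]]
at 10.8 [ 0.4755 -0.2587  0.3059] [-179.8   -0.2   92.2]
travel [0.0003 0.0014 0.1159] dr [-0.2 -0.2 -0.3]
```

View pics/w3.png

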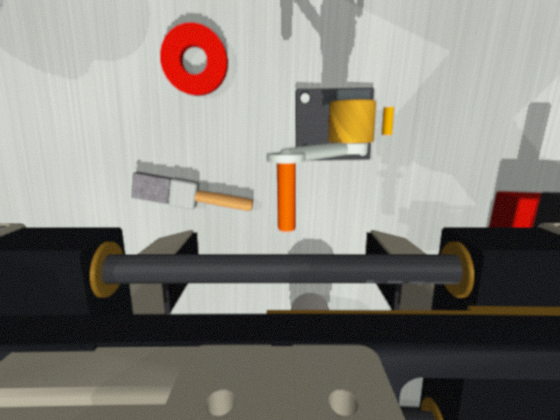

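The orange grip is at columns 277–295 and rows 164–231, centred between the fingers.

```bash
python3 - <<'E'
from cell import *
from h import *
c=read_camera("wrist")
P=plane(c,bar(mask(c,(3,150,80),(18,255,255),(265,150,310,240))),.2093);d=P[1]-P[0]
print(P.round(4),P.mean(0),np.degrees(np.arctan2(d[1],d[0])))
go(observe(),[*P.mean(0)[:2],.190],92.5)
E
```

```text
[[ 0.4765 -0.2253  0.2093]
 [ 0.4789 -0.2844  0.2093]] [ 0.47771587 -0.25485923  0.2093    ] -87.64737173500201
at 10.85 [ 0.4757 -0.2573  0.307 ] [-179.9   -0.2   92.3]
travel [0.002  0.0023 0.117 ] dr [-0.1 -0.2 -0.2]
```

arm_command(fingers=[-1, -1, -1, -1, -1, -0.4, 0.2, 1], travel=[[0, 0.002, 0.025], [0, 0.002, 0.055], [0, 0.002, 0.085], [0, 0.002, 0.105], [0, 0.002, 0.117], [0, 0.002, 0.117], [0, 0.002, 0.117], [0, 0.002, 0.117]], dr=[[0, 0, 0], [0, 0, 0], [0, 0, 0], [0, 0, 0], [0, 0, 0], [0, 0, 0], [0, 0, 0], [0, 0, 0]], squeeze=30)

```text
time: 11.52
tool_pos: [0.4787, -0.2571, 0.193]
tool_rot: [3.139, 0.001, 1.613]
contact_force: [0.3, 0.7, 0.6]
opening: 0.0766
grip_force: 0.0
```

arm_command(fingers=[1, 1, 1, 1, 1, 1, 1, 1], travel=[[0, 0, 0], [0, 0, 0], [0, 0, 0], [0, 0, 0], [0, 0, 0], [0, 0, 0], [0, 0, 0], [0, 0, 0]], dr=[[0, 0, 0], [0, 0, 0], [0, 0, 0], [0, 0, 0], [0, 0, 0], [0, 0, 0], [0, 0, 0], [0, 0, 0]])

```text
time: 12.18
tool_pos: [0.4776, -0.2578, 0.1915]
tool_rot: [-3.142, -0.0, 1.612]
contact_force: [0.2, 0.2, 0.1]
opening: 0.0231
grip_force: 0.0
```

arm_command(fingers=[1, 1, 1, 1], travel=[[0, 0, 0], [0, 0, 0], [0, 0, 0], [0, 0, 0]], dr=[[0, 0, 0], [0, 0, 0], [0, 0, 0], [0, 0, 0]])

```text
time: 12.52
tool_pos: [0.4789, -0.2578, 0.1915]
tool_rot: [3.139, 0.0, 1.612]
contact_force: [6.1, 0.1, -2.4]
opening: 0.0148
grip_force: 30.0
```

arm_command(fingers=[1, 1, 1, 1, 1, 1, 1, 1], travel=[[0, 0.0065, -0.0051], [0, 0.0134, -0.0097], [0, 0.0207, -0.0137], [0, 0.0282, -0.0172], [0, 0.0359, -0.0201], [0, 0.0439, -0.0224], [0, 0.052, -0.0241], [0, 0.0602, -0.0252]], dr=[[0, 0, 0], [0, 0, 0], [0, 0, 0], [0, 0, 0], [0, 0, 0], [0, 0, 0], [0, 0, 0], [0, 0, 0]])

```text
time: 13.18
tool_pos: [0.5365, -0.2555, 0.2186]
tool_rot: [-3.138, 0.001, 1.612]
contact_force: [-11.6, -0.1, 8.0]
opening: 0.015
grip_force: 30.0
```

arm_command(fingers=[1, 1, 1, 1, 1, 1, 1, 1], travel=[[0, 0.0082, -0.0005], [0, 0.0165, -0.0004], [0, 0.0247, 0.0004], [0, 0.0329, 0.0018], [0, 0.0409, 0.0038], [0, 0.0488, 0.0063], [0, 0.0565, 0.0095], [0, 0.0638, 0.0133]], dr=[[0, 0, 0], [0, 0, 0], [0, 0, 0], [0, 0, 0], [0, 0, 0], [0, 0, 0], [0, 0, 0], [0, 0, 0]])

```text
time: 13.85
tool_pos: [0.6005, -0.2532, 0.2053]
tool_rot: [-3.139, 0.001, 1.612]
contact_force: [-10.4, -0.8, 6.0]
opening: 0.0149
grip_force: 30.0
```

```bash
python3 - <<'E'
from cell import *
from h import *
s=observe();print(s["contact_force"],s["torque"],s["opening"],s["grip_force"])
a=np.radians(2.5);g=np.array([.4777,-.257,.190])+.11*(np.cos(np.radians(61))-np.cos(np.radians(130)))*np.array([np.cos(a),np.sin(a),0])+[0,0,.0119]
print(g);go(s,g,92.5)
E
```

```text
[-10.3864658   -0.75321621   5.96052343] [-0.1974341   2.05495709  0.13951112] 0.014943572043144464 30.0298011302948
[ 0.60161764 -0.25158964  0.2019    ]
at 13.85 [ 0.6005 -0.2532  0.2053] [-1.798e+02  1.000e-01  9.240e+01]
travel [0.0016 0.0012 0.0034] dr [-0.2  0.1 -0.1]
```

arm_command(fingers=[1, 1, 1, 1, 1], travel=[[0, 0.002, 0.001], [0, 0.004, 0.002], [0, 0.006, 0.003], [0, 0.006, 0.003], [0, 0.006, 0.003]], dr=[[0, 0, 0], [0, 0, 0], [0, 0, 0], [0, 0, 0], [0, 0, 0]])

```text
time: 14.27
tool_pos: [0.6032, -0.253, 0.2034]
tool_rot: [-3.133, 0.001, 1.611]
contact_force: [-23.2, 0.3, 16.7]
opening: 0.0153
grip_force: 30.0
```

arm_command(fingers=[1, 1, 1, 1, 1], travel=[[0, 0.002, 0.001], [0, 0.003, 0.0015], [0, 0.003, 0.0015], [0, 0.003, 0.0015], [0, 0.003, 0.0015]], dr=[[0, 0, 0], [0, 0, 0], [0, 0, 0], [0, 0, 0], [0, 0, 0]])

```text
time: 14.68
tool_pos: [0.6038, -0.253, 0.2031]
tool_rot: [-3.128, 0.0, 1.611]
contact_force: [-35.7, 1.7, 27.0]
opening: 0.015
grip_force: 30.0
```

The force rises steeply with no motion, so the lever is at its stop. I'll ease off slightly and check.

arm_command(fingers=[1, 1, 1, 1, 1, 1], travel=[[0, -0.001, -0.001], [0, -0.002, -0.002], [0, -0.002, -0.002], [0, -0.002, -0.002], [0, -0.002, -0.002], [0, -0.002, -0.002]], dr=[[0, 0, 0], [0, 0, 0], [0, 0, 0], [0, 0, 0], [0, 0, 0], [0, 0, 0]])

```text
time: 15.18
tool_pos: [0.6033, -0.253, 0.2034]
tool_rot: [-3.131, -0.0, 1.611]
contact_force: [-26.1, -0.1, 16.1]
opening: 0.0149
grip_force: 30.0
```

```bash
python3 - <<'E'
from cell import *
from h import *
s=observe();print(s["tool_pos"],s["contact_force"],s["opening"],s["grip_force"])
a=read_camera("side")["color"];w=read_camera("wrist")["color"]
cv2.imwrite("pics/end.png",np.vstack([np.hstack([cv2.resize(a[100:240,230:370],(300,300)),cv2.resize(a[220:360,170:310],(300,300))]),cv2.resize(w,(600,300))[:250]]))
E
```

```text
[ 0.60332291 -0.25302309  0.20342888] [-26.0560818   -0.14143511  16.09934139] 0.014923127802597379 30.0354266166687
```

View pics/end.png

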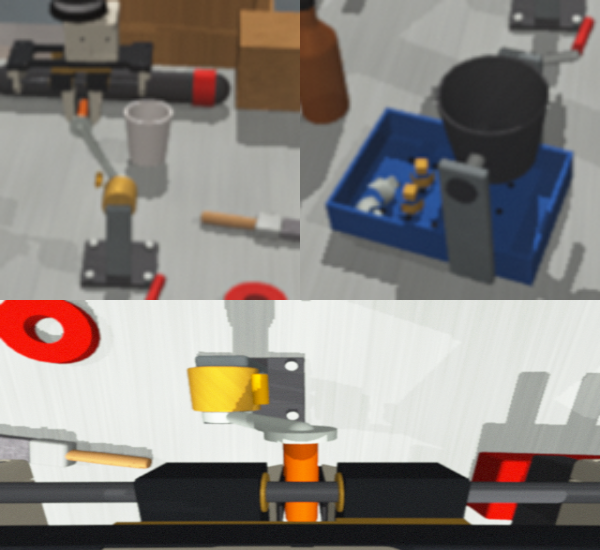

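The lever is forward and held: its grip is at (83,108), ahead of the pivot at (120,193). The pot stands upright at (495,110), and all four plugs are in the tray near (375,195) and (415,185).

```bash
python3 -c "
from cell import *
print(hand_in())"
```

```text
the job is handed in; nothing more can be done
None
```

I handed the job in: all four plugs are in the tray, the pot is fully upright again, and the gripper is still holding the rinse-valve lever at its stop (about 15 s of the 67 s used).

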